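# Roll the tin along the pedal board into its bay and shut the gate

### The job

The round tin lying on the bench belongs in the bay at the left end (seen from the robot) of the pedal board's front rail. First push the tin square against the rail where it lies, so that its flat end touches the rail, then roll it gently along the rail with that end staying against it, without lifting it or letting it run away, until it is fully home at the end cheek; then swing the gate fully shut behind it. Leave the loose pedal, the pick box and the tweezer as they are.

Things in the scene. Friction and masses are not known exactly. Their poses are not given: they have to be found in the camera images.
- board: Matte black pedal board frame, fixed, 560 mm long (its y), 200 mm deep (its x), rails 60 mm high; two pedals fixed on its deck (up to 92 mm high, all over 55 mm behind the front rail's face). Origin on the bench under its middle; z up, +x away from the robot, +y along the front rail towards the bay (robot's left). Flat face of the front rail at x = -0.100, from y = -0.280 to 0.280.
- bay_home (a point): Centre of the tin when fully home in the bay: x = -0.160, y = 0.202 in the board's frame, 48 mm up; board's axes. The bay stands on the bench in front of the rail's +y end, no sill, mouth facing -y, 137 mm wide: end cheek 60 mm high, face at y = 0.250; guard parallel to the rail, 50 mm high, 8 mm thick, inner face at x = -0.240, from the cheek to the gate post at y = 0.140.
- tin_center (a point): Centre of the closed round tin, 96 mm in diameter, 120 mm long, 0.35 kg, lying on the bench, free to roll (under 1 N; 2 to 7 N to slide it endways); too wide to grip. Its x is the cylinder's axis, pointing roughly at the rail (flat ends at x = -0.060 and 0.060); its y and z turn as it rolls. Starts near the rail's -y end, 15 to 40 mm short of the rail, up to 0.2 rad out of square.
- gate (a joint): Hinge angle of the aluminium gate, rad: 0 is shut (from the post across the mouth to the rail), growing as it swings open towards the robot, out of the tin's path; 1.57 points along the board's -y, stop at 2.3. Stays where left; light friction (0.04 N m).
- gate_mid (a point): Point on the gate, an upright plate 6 mm thick, reaching from 10 to 136 mm from the hinge axis, 4 to 50 mm above the bench. This point is 80 mm out from the hinge axis and 27 mm up; its x axis points along the gate from hinge to free tip, z up. The hinge axis is the gate post (14 mm thick, 56 mm high) at x = -0.244, y = 0.140 in the board's frame.
- tremolo_center (a point): Bystander: loose teal pedal, 112 x 66 x 40 mm with a 16 mm foot switch on top, standing on the board's deck between the two fixed pedals (deck 35 mm up). Centre of its case.
- pick_box: Bystander: clear box with closed flip-top lid, 72 x 102 x 32 mm, on the bench. Origin under its middle.
- tweezer: Bystander: steel tweezer 145 mm long, 8 mm high, flat on the bench. Origin under its middle.
Not all that is in view belongs to the job. What is meant by the part that bears tin_center is not brown, pink or red, and is the smaller of those in its own colour.

How it is judged (in metres and radians):
On the way, in this order (a step that is already met when the one before it is completed fails the run):
1. the tin lies square with its end against the rail (within 7 mm and 0.1 rad), still at least 160 mm short of home (x of tin_center in the frame of board above -0.167 m and angle between the x axis of tin_center and the x axis of board, either way round below 0.1 rad and y of tin_center in the frame of board below 0.042 m), for 0.1 s.
2. the tin is home at the end cheek (within 12 mm), the gate still open (x of tin_center in the frame of board above -0.175 m and y of tin_center in the frame of board above 0.19 m and value of joint gate above 0.6 rad), for 0.1 s.
At the end, for the whole second after the job is handed in: The tin lies on the bench in the bay, within 16 mm of home along the rail and 20 mm of the rail, at rest, and the gate is shut to within 0.07 rad (x of tin_center in the frame of board above -0.18 m and y of tin_center in the frame of board above 0.186 m and height (world z) of tin_center below 0.053 m and value of joint gate below 0.07 rad and linear speed of tin below 0.02 m/s); the robot touches nothing.
It fails at once if the tin is lifted or stood up (height (world z) of tin_center above 0.058 m or angle between tin_center's own x axis and vertical below 1.3 rad).
It fails at once if the tin runs away: over 80 mm from the rail, or over 15 mm from it while on its way along the middle of the rail (x of tin_center in the frame of board below -0.24 m or (y of tin_center in the frame of board above 0 m and x of tin_center in the frame of board below -0.175 m)).
It fails at once if the tin is flicked (faster than 0.35 m/s) (linear speed of tin above 0.35 m/s).
It fails at once if the loose pedal, pick box or tweezer is shifted more than 15 mm (distance of any of tremolo_center, pick_box, tweezer from where it was at the start of the episode above 0.015 m).
It also fails if it takes over 72 s, if anything falls off the work surface, if the arm or the gripper's body presses on something with over 40 N, if the wrist force passes 120 N, or if a joint passes its speed limit or range.

### The arm

A 6-joint arm with a two-finger parallel gripper is mounted at the origin on the work surface. World frame = base frame: x ahead of the robot, y to its left, z up, the work surface at z = 0. Lengths are in mm, angles in rad, forces in N, time in s.
With the tool pointing down it reaches from about 250 to 800 mm from the base axis. Payload 3.9 kg.
Tool frame: the origin (TCP) lies midway between the tips of the shut fingers; the grasp point (between the pads) lies 19 mm behind it (env.grip_point_offset is the distance from the TCP to the grasp point, in mm); z points along the fingers, y is the line along which they close (so a half turn about z gives the same grasp; the last joint's range is limited). The gripper opens to 85 mm and grips with 20 to 120 N. Pads are 22 mm wide; open, the fingers measure 114 mm over their backs; the gripper's body (76 mm by 85 mm) begins 54 mm behind the grasp point. The pads swing forward as they close: fully open they stand 13 mm farther back than shut.
Start: joints at [1.151, 0.26, -0.138, 1.173, 0, 1.571], TCP at [213.973, 479.407, 231.304] pointing down, gripper open.
Joint ranges: [-2.78, 2.78], [-0.83, 1.72], [-1.28, 1.37], [-1.9, 2.12], [-1.57, 1.48], [-3.14, 3.14]. Speed limits (rad/s): [2.57, 2.57, 3.14, 3.14, 3.14, 3.14].

### API

Orientations are given as a unit quaternion [w, x, y, z].
In Python, from rig import env, hand, get_image, ticket gives the robot as it stands. Calls block until the motion is done:
- env.move_ptp(position, orientation): joint-space move of the TCP to a pose.
- env.servo_line(position, attitude=None, max_speed=150): straight line of the TCP; attitude=None keeps the orientation; max_speed is the mean speed in mm/s.
- env.movej(angles): joint-space move.
- hand.set_gripper(opening, grasp_force=None): finger opening in mm; grasp_force is the grip in N (None keeps the last); returns when the fingers have stopped.
- env.pause(seconds).
- env.solve_ik(position, orientation): joint angles nearest the present ones, or None.
- env.get_state(): the state.
- get_image(name): name is "scene" or "top" or "wrist"; returns a dict with "image" (420x560x3 uint8, red, green, blue), "camera_matrix" (3x3 intrinsics, pixels), "k1" (the pictures are not rectified: a ray, as slopes to the right and down, at radius r is drawn at 1 + k1 r^2 times it, then the intrinsics apply), "R" (3x3) and "t" (3): a world point X has camera coordinates R X + t. Camera axes: x right, y down, z forward; pixel columns grow to the right and rows downward; lengths in mm; the calibration is good to about 2 mm. A picture is of the moment at which its call begins. There is no depth.
A pose or a line that the arm cannot do raises env.PlanningError and nothing moves.
- ticket.close_job(): hands the job in; it is judged then, once.
The state is a dict: "time": time; "qpos": joint angles; "qvel": joint speeds; "joint_efforts": joint torques, N m; "tool_pos": TCP position; "orientation": TCP orientation; "ft_force": force on the tool from outside, world axes, zero at the start; "ft_torque": the same for the moment, N m; "grip_width": finger opening in mm; "finger_force": force on a finger pad.
Only numpy, scipy, OpenCV 4.12 (cv2) and the standard library are available. Lean on these libraries where they do the work, as an engineer would, in place of code of your own. Each camera call takes 0.05 s, during which the arm holds its last target. There are 200 camera calls.

## Working session

There is one attempt and no reset: what is moved stays moved. The work goes in short steps, each a Python script; the robot and the scene stay as the last script left them, time stands still between calls to the robot, and variables do not carry over. Pictures are saved under pics/ and viewed, at most 10 in all, crops included, and the job is handed in when it is done.

```bash
ls; mkdir -p pics
python3 - <<'E'
from rig import env,get_image
import cv2,numpy as np
for n in ["scene","top"]:
    d=get_image(n); cv2.imwrite(f"pics/{n}0.png",d["image"][:,:,::-1]); print(n,d["camera_matrix"].tolist(),d["k1"],d["R"].round(4).tolist(),d["t"].round(1).tolist())
print(env.get_state())
E
```

```text
pics
scene [[381.20884455218254, 0.0, 285.33498159487885], [0.0, 381.20884455218254, 209.91281430322576], [0.0, 0.0, 1.0]] -0.07035218221778743 [[-0.8488, 0.5285, 0.0132], [0.3815, 0.6295, -0.6769], [-0.3661, -0.5695, -0.736]] [489.2, -142.7, 1477.8]
top [[389.676584326856, 0.0, 280.1313905726335], [0.0, 389.676584326856, 213.80546435844988], [0.0, 0.0, 1.0]] -4.928949578376431e-05 [[0.0289, -0.9996, 0.0076], [-0.9903, -0.0296, -0.1359], [0.1361, -0.0037, -0.9907]] [-70.6, 574.2, 1117.9]
{'time': 0.1, 'qpos': array([ 1.15099403e+00,  2.60614037e-01, -1.39229365e-01,  1.17269093e+00,
        2.73991674e-05,  1.57078155e+00]), 'qvel': array([ 2.17593193e-04, -2.97265608e-03,  3.11452822e-03,  1.86242420e-05,
        1.86554419e-03, -1.51150392e-03]), 'joint_efforts': array([-3.72585610e-04, -4.06509089e+01,  2.54527009e+01,  1.00261593e-02,
       -7.22543859e-05, -8.17721656e-06]), 'tool_pos': array([213.72596027, 478.86758898, 230.55442568]), 'orientation': array([-1.94473223e-04,  2.08355925e-01,  9.78052684e-01, -8.47072883e-04]), 'ft_force': array([ 0.07292938, -0.20162098, -0.76846344]), 'ft_torque': array([0.02450562, 0.00997899, 0.00945096]), 'finger_force': 0.0, 'grip_width': 85.39357908662448}
```

View pics/top0.png

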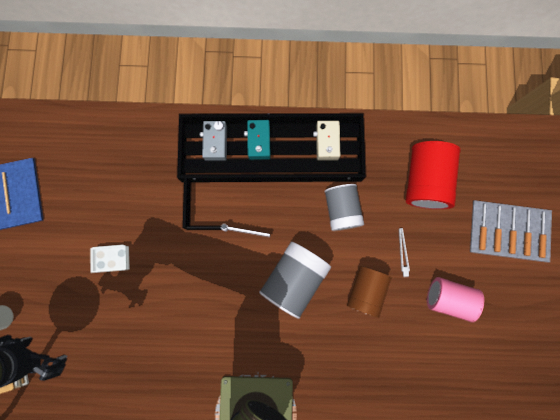

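View pics/scene0.png

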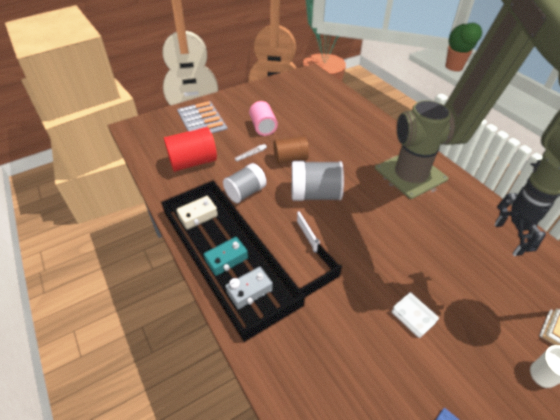

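The target is the small grey tin at (344,207), with the larger grey tin at (296,280) as a decoy. The board's front rail runs along row ~180. The gate hinge is at (225,228), and its tip at (270,235) is open. I'll measure from a zoomed crop.

```bash
cat > h.py <<'E'
import numpy as np,cv2
from rig import env,hand,get_image,ticket
def cast(d,px,z):
    K=d["camera_matrix"];px=np.atleast_2d(np.array(px,float))
    n=cv2.undistortPoints(px[:,None],K,np.array([d["k1"],0,0,0,0.]))[:,0]
    r=np.c_[n,np.ones(len(n))]@d["R"]; c=-d["R"].T@d["t"]
    return c+r*((z-c[2])/r[:,2])[:,None]
E
python3 - <<'E'
from h import *
d=get_image("top");im=d["image"]
c=im[100:250,172:372,::-1]
cv2.imwrite("pics/crop.png",cv2.resize(c,None,fx=4,fy=4,interpolation=cv2.INTER_CUBIC))
g=cv2.cvtColor(im,cv2.COLOR_RGB2GRAY)
# back edge / ends / front
hsv=cv2.cvtColor(im,cv2.COLOR_RGB2HSV)
m=((im.max(2)<45)*255).astype(np.uint8)
n,l,s,ct=cv2.connectedComponentsWithStats(m)
for i in range(1,n):
    if s[i,4]>300: print(s[i])
m2=((hsv[:,:,1]<70)&(hsv[:,:,2]>50)).astype(np.uint8)
n,l,s,ct=cv2.connectedComponentsWithStats(m2)
for i in range(1,n):
    if s[i,4]>60 and s[i,1]>90:
        r=cv2.minAreaRect(np.argwhere(l==i)[:,::-1].astype(np.float32)); print(s[i],r,cv2.boxPoints(r).round(1).tolist())
E
```

```text
[ 177  113  189  117 8420]
[270 141  46  15 640]
[   0  335   67   52 1744]
[231 392  55  28 930]
[199 121  28  40 958] ((212.5, 140.5), (39.0, 27.0), 90.0) [[199.0, 121.0], [226.0, 121.0], [226.0, 160.0], [199.0, 160.0]]
[313 120  28  41 960] ((326.4267272949219, 140.021240234375), (40.6388053894043, 26.53736114501953), 87.87889862060547) [[312.3999938964844, 120.19999694824219], [338.8999938964844, 119.19999694824219], [340.3999938964844, 159.8000030517578], [313.8999938964844, 160.8000030517578]]
[ 324  184   40   47 1417] ((343.2884521484375, 206.44232177734375), (44.51836395263672, 33.33974075317383), 78.69007110595703) [[322.6000061035156, 187.89999389648438], [355.29998779296875, 181.3000030517578], [364.0, 225.0], [331.29998779296875, 231.5]]
[412 200  36   8 203] ((429.5, 203.5), (7.0, 35.0), 90.0) [[412.0, 200.0], [447.0, 200.0], [447.0, 207.0], [412.0, 207.0]]
[ 470  200   82   62 3413] ((511.18829345703125, 230.92422485351562), (83.38504028320312, 52.36892318725586), 7.326406955718994) [[466.5, 251.60000610351562], [473.20001220703125, 199.60000610351562], [555.9000244140
[... 1532 characters left out ...]
6094, 370.8153991699219), (14.032927513122559, 10.875518798828125), 52.12501525878906) [[31.899999618530273, 368.6000061035156], [40.5, 361.8999938964844], [49.099998474121094, 373.0], [40.5, 379.70001220703125]]
[ 14 374  15  14 101] ((21.600004196166992, 381.7000427246094), (8.9442720413208, 16.54690170288086), 63.43495178222656) [[12.199999809265137, 381.3999938964844], [27.0, 374.0], [31.0, 382.0], [16.200000762939453, 389.3999938964844]]
[215 390  15  26 144] ((224.77369689941406, 401.8722839355469), (14.353208541870117, 23.153093338012695), 19.98310661315918) [[214.10000610351562, 410.29998779296875], [222.0, 388.5], [235.5, 393.3999938964844], [227.60000610351562, 415.20001220703125]]
```

View pics/crop.png

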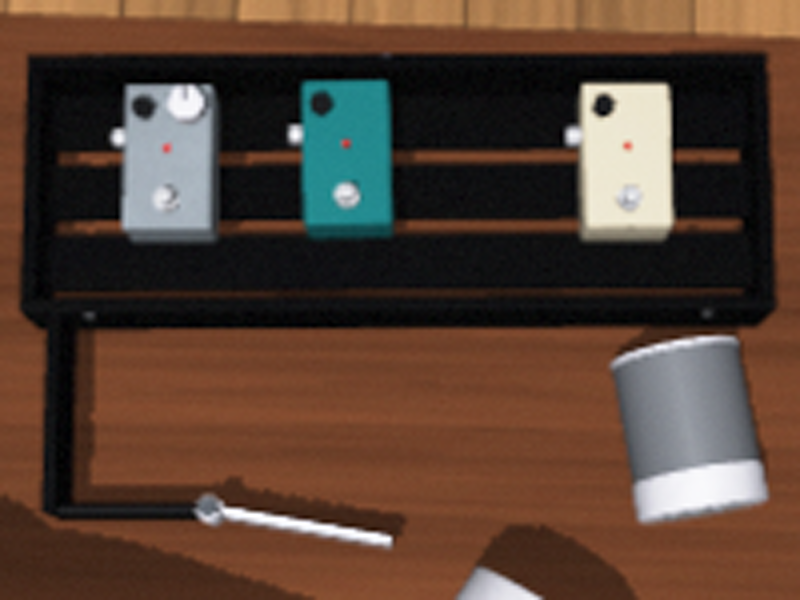

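Run:
```python
from h import *
d=get_image("top")
P=lambda a:[(x/4-.4+172,y/4-.4+100) for x,y in a]
b60=cast(d,P([(27,57),(767,55),(775,303),(22,303)]),60); b0=cast(d,P([(45,326),(757,326)]),0)
print("back/fronttop",b60.round(0).tolist(),"front bottom",b0.round(0).tolist())
def ang(v): return np.arctan2(v[1],v[0])
print([ang(a)-np.pi/2 for a in (b60[0]-b60[1],b60[3]-b60[2],b0[0]-b0[1])])
print("org?",b60.mean(0))
print("tin corners",cast(d,P([(613,365),(740,345),(768,498),(638,518)]),48).round(0).tolist())
print("post,cheek",cast(d,P([(208,508)]),56).round(0).tolist(),cast(d,P([(75,320)]),60).round(0).tolist())
g=cast(d,P([(208,510),(392,542)]),50);print("gate",g.round(0).tolist())
big=cast(d,[(257,294),(291.7,239),(332,265),(298,320)],60);print("big",big.round(0).tolist())
```

```text
back/fronttop [[868.0, 262.0, 60.0], [888.0, -297.0, 60.0], [696.0, -303.0, 60.0], [679.0, 254.0, 60.0]] front bottom [[675.0, 251.0, 0.0], [692.0, -302.0, 0.0]]
[np.float64(0.034811783198732904), np.float64(0.030686266958003694), np.float64(0.03056837928597722)]
org? [782.5207719  -20.89507101  60.        ]
tin corners [[648.0, -185.0, 48.0], [666.0, -279.0, 48.0], [552.0, -300.0, 48.0], [534.0, -204.0, 48.0]]
post,cheek [[531.0, 110.0, 56.0]] [[667.0, 214.0, 60.0]]
gate [[530.0, 111.0, 50.0], [511.0, -25.0, 50.0]]
big [[342.0, 5.0, 60.0], [501.0, -89.0, 60.0], [429.0, -207.0, 60.0], [273.0, -113.0, 60.0]]
```

```bash
cat >> h.py <<'E'
from scipy.spatial.transform import Rotation as Ro
TH=0.032; O=np.array([781.5,-22.])
def W(x,y,z): # board frame mm -> world
    c,s=np.cos(TH),np.sin(TH); return [O[0]+c*x-s*y, O[1]+s*x+c*y, z]
def B(p):
    c,s=np.cos(TH),np.sin(TH); v=np.array(p)[:2]-O; return np.array([c*v[0]+s*v[1],-s*v[0]+c*v[1]])
def Q(a): # tool down, finger line at board angle a (both half turns; choose nearest joint 6)
    best=None
    for k in (0,np.pi):
        t=TH+a+k; y=np.array([np.cos(t),np.sin(t),0]); z=np.array([0,0,-1.]); x=np.cross(y,z)
        q=Ro.from_matrix(np.c_[x,y,z]).as_quat(); q=[q[3],*q[:3]]
        yield q
def goto(x,y,z,a,qs=None):
    p=W(x,y,z); j0=env.get_state()["qpos"]; o=[]
    for q in Q(a):
        s=env.solve_ik(p,q)
        if s is not None: o.append((np.abs(np.array(s)-j0).max(),q))
    q=min(o,key=lambda t:t[0])[1]; env.move_ptp(p,q); return q
def st(): 
    s=env.get_state(); print(round(s["time"],1),B(s["tool_pos"]).round(1),s["tool_pos"][2].round(1),s["ft_force"].round(1),round(s["grip_width"],1))
    return s
E
python3 - <<'E'
from h import *
f=np.pi/2
goto(-288,-216,180,f); hand.set_gripper(60); st()
env.servo_line(W(-288,-216,20)); st()
env.servo_line(W(-262,-216,20),max_speed=60); s=st()
d=get_image("top"); cv2.imwrite("pics/t2.png",cv2.resize(d["image"][150:290,240:420,::-1],None,fx=4,fy=4,interpolation=cv2.INTER_CUBIC))
E
```

```text
3.3 [-287.9 -215.8] 180.0 [ 1.   0.  -0.1] 59.9
4.5 [-287.3 -216.4] 20.8 [-0.3  0.6  0.4] 60.1
5.1 [-261.3 -216.1] 20.0 [-0.8 -0.1  0.2] 60.1
```

View pics/t2.png

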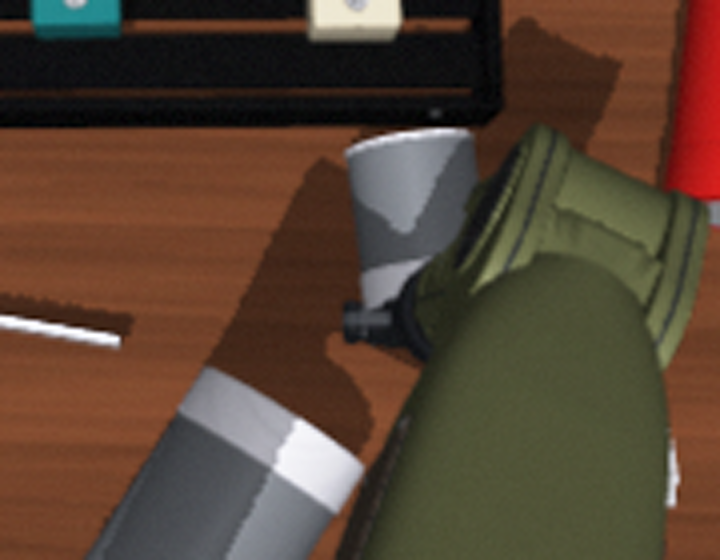

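The gripper sits behind the tin's near end at about (385,320) in the crop, and the tin is undisturbed. Next I push with the force monitored.

Run:
```python
from h import *
env.servo_line(W(-240,-216,20),max_speed=25); st()
x=-240
while x>-262+40-1:
    pass
    break
for x in np.arange(-238,-215,2):
    env.servo_line(W(x,-216,20),max_speed=20); s=st()
    if s["ft_force"][0]<-14: break
env.pause(0.3); st()
d=get_image("top"); cv2.imwrite("pics/t3.png",cv2.resize(d["image"][150:290,240:420,::-1],None,fx=4,fy=4,interpolation=cv2.INTER_CUBIC))
```

```text
6.2 [-239.6 -216. ] 20.0 [-1.5  0.7  0.9] 60.1
6.5 [-237.9 -216. ] 20.0 [-2.3  0.3  1.9] 60.3
6.7 [-237.3 -215.7] 19.8 [-5.6  1.4  2.8] 60.0
7.0 [-237. -215.] 19.1 [-6.2  1.2  1. ] 60.2
7.2 [-237.1 -214.5] 18.3 [-10.6   0.9   0.9] 59.7
7.5 [-237.4 -214.5] 17.9 [-15.5   0.3   2.6] 59.9
7.8 [-237.4 -214.5] 17.8 [-14.8   1.    2.3] 59.8
```

View pics/t3.png

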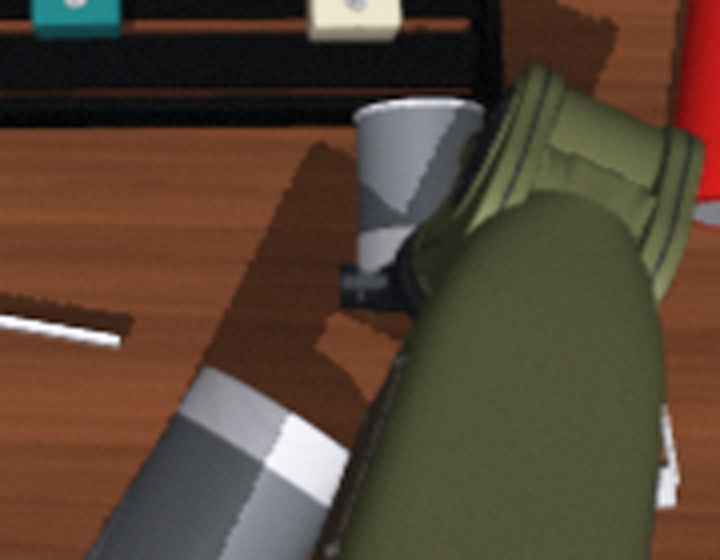

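The tin now stands square with its far end at the rail (crop row ~110, left side vertical at column ~358). Back off, lift, and re-measure.

Run:
```python
from h import *
env.servo_line(W(-262,-216,20),max_speed=60)
env.servo_line(W(-275,-225,170),max_speed=200)
goto(-165,-345,170,0); st()
d=get_image("top"); cv2.imwrite("pics/t4.png",cv2.resize(d["image"][150:290,240:420,::-1],None,fx=4,fy=4,interpolation=cv2.INTER_CUBIC))
```

```text
10.9 [-165.4 -344.6] 169.3 [-0.3  0.   0.3] 60.0
```

View pics/t4.png

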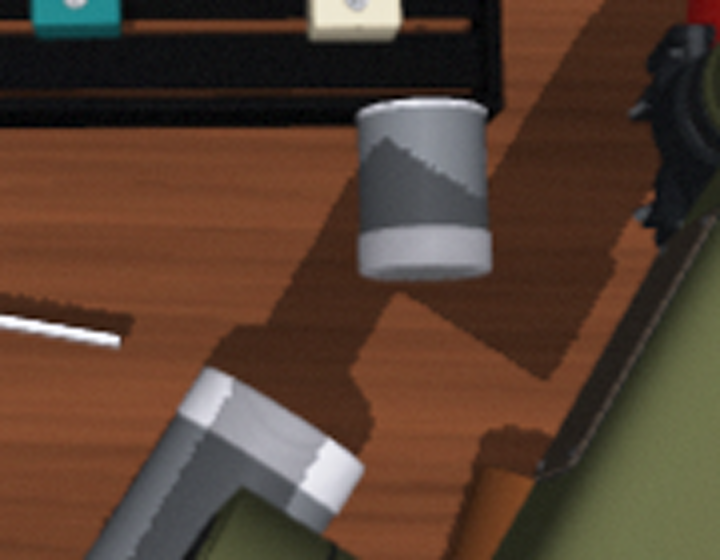

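The tin is square, at columns 357–490 and rows 100–280 of the crop, touching the rail. The red can is to the right of the gripper, so I check clearance.

Run:
```python
from h import *
d=get_image("top")
P=lambda a:[(x/4-.4+240,y/4-.4+150) for x,y in a]
c=cast(d,P([(357,115),(488,115),(491,268),(360,268)]),48);b=np.array([B(p) for p in c]);print(b.round(1).tolist(),b.mean(0))
print("red",B(cast(d,[(409,180)],75)[0]), B(cast(d,[(411,150)],75)[0]))
```

```text
[[-101.0, -170.9], [-101.1, -269.0], [-216.4, -267.5], [-216.2, -170.8]] [-158.68245151 -219.55615836]
red [-112.45165126 -401.43587321] [ -22.0036997  -411.71620597]
```

Run:
```python
from h import *
env.servo_line(W(-166,-300,170),max_speed=200)
env.servo_line(W(-166,-300,20)); st()
env.servo_line(W(-166,-284,20),max_speed=30); st()
env.servo_line(W(-162,-100,20),max_speed=35); st()
d=get_image("top"); cv2.imwrite("pics/t5.png",cv2.resize(d["image"][140:280,180:380,::-1],None,fx=4,fy=4,interpolation=cv2.INTER_CUBIC))
```

```text
12.5 [-165.2 -300.7] 21.1 [ 0.2 -0.7 -0.1] 59.8
13.2 [-165.9 -283.9] 20.0 [0.4 0.7 0.5] 60.0
18.6 [-162.  -100.1] 20.0 [-1.1 -5.   3.6] 60.0
```

View pics/t5.png

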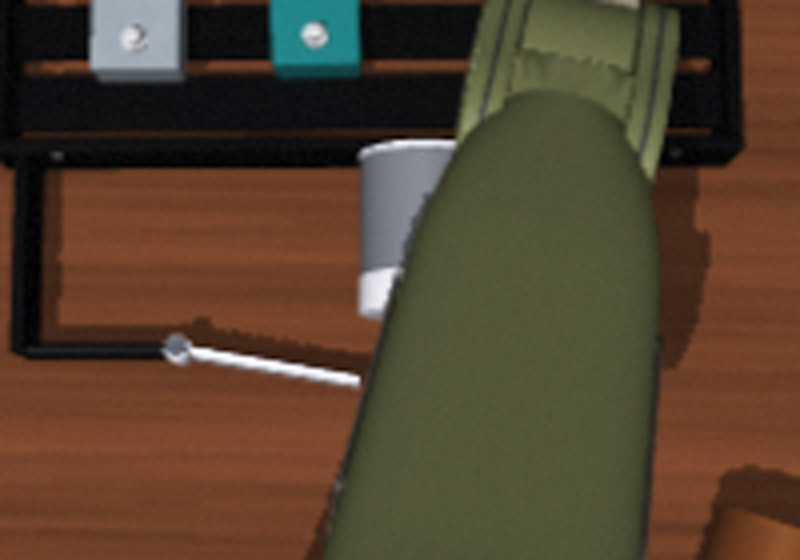

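The tin is still square and on the rail (left edge at column ~360, far rim at row ~145). I continue to the cheek.

Run:
```python
from h import *
env.servo_line(W(-160,110,20),max_speed=35); st()
for y in range(114,160,3):
    env.servo_line(W(-160,y,20),max_speed=20); s=st()
    if s["ft_force"][1]<-13 : break
env.pause(.3); st()
d=get_image("top"); cv2.imwrite("pics/t6.png",cv2.resize(d["image"][140:280,160:360,::-1],None,fx=4,fy=4,interpolation=cv2.INTER_CUBIC))
```

```text
24.8 [-160.   109.6] 20.2 [-0.1 -4.   4.3] 59.7
25.1 [-160.   114.7] 19.8 [-0.2 -1.1  0.5] 60.2
25.4 [-160.   117.6] 19.8 [-0.2 -0.1  1. ] 59.7
25.7 [-160.1  120.4] 19.9 [ 1.  -0.4  1.5] 60.1
26.0 [-160.   123.3] 20.0 [-0.3 -1.5  0.9] 60.0
26.3 [-160.   126.3] 20.0 [ 0.6 -1.7  1.4] 59.7
26.6 [-160.   129.3] 20.0 [ 0.2 -1.   2.3] 60.1
26.9 [-159.9  132.4] 20.0 [ 0.3 -1.7  1.9] 60.2
27.2 [-160.   135.5] 19.9 [ 0.2 -0.6  0.4] 59.9
27.5 [-160.1  138.5] 19.9 [ 0.  -0.9  0.7] 59.9
27.8 [-160.   141.3] 20.0 [-0.  -1.8  0.2] 60.1
28.1 [-160.   143.6] 20.1 [ 0.4 -4.8  3. ] 59.8
28.4 [-159.9  143.6] 20.2 [  1.1 -11.7   4.6] 60.4
28.7 [-159.9  143.5] 20.3 [  1.6 -19.7   6. ] 60.0
29.0 [-159.9  143.6] 20.2 [  0.3 -19.7   6.3] 60.1
```

View pics/t6.png

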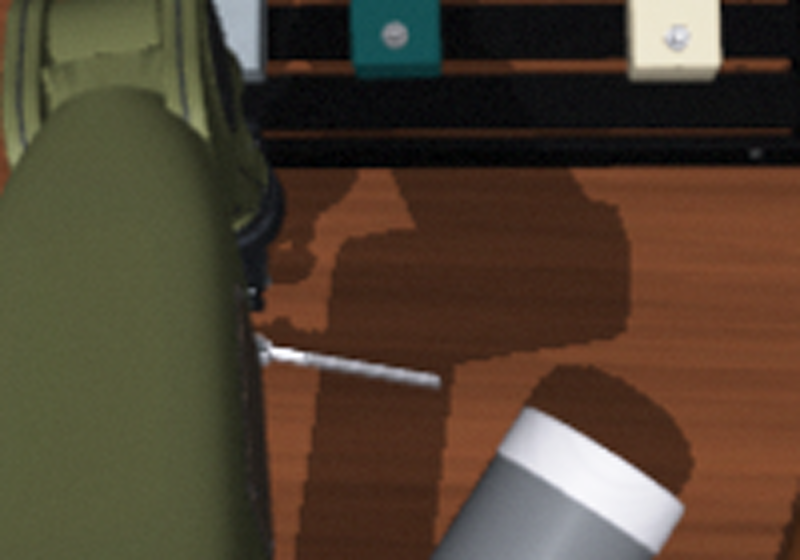

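The tin is pressed home: contact was firm at board y=143.6, with the near side expected at 154. I release, lift, go to the robot side of the gate, and check.

Run:
```python
from h import *
env.servo_line(W(-160,138,20),max_speed=20)
env.servo_line(W(-160,100,22),max_speed=60)
env.servo_line(W(-165,95,170),max_speed=200); hand.set_gripper(0)
env.servo_line(W(-300,66,170),max_speed=200)
env.servo_line(W(-300,66,32),max_speed=150); st()
d=get_image("scene"); cv2.imwrite("pics/t7.png",cv2.resize(d["image"][150:350,150:400,::-1],None,fx=3,fy=3,interpolation=cv2.INTER_CUBIC))
```

```text
34.0 [-299.1   66.1] 32.5 [ 0.5 -0.3  0.2] 0.0
```

View pics/t7.png

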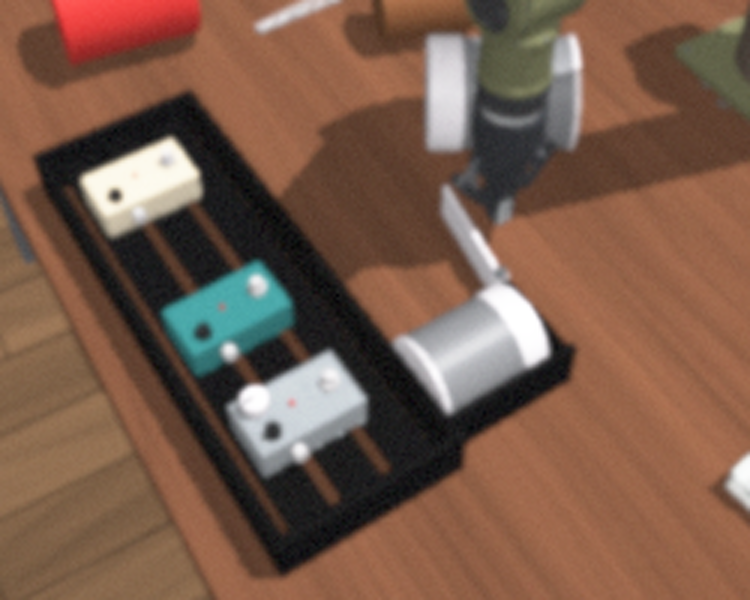

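The tin lies in the bay against the cheek (crop (470,350)), and the fingers (500,205) are on the robot side of the gate. Now I swing the gate.

Run:
```python
from h import *
r,o=90,16
for f in np.arange(1.7,0.1,-0.2):
    p=np.array([-244,140])+r*np.array([np.cos(f),-np.sin(f)])+o*np.array([-np.sin(f),-np.cos(f)])
    env.servo_line(W(*p,32),max_speed=70); s=st()
    if np.hypot(*s["ft_force"][:2])>12: break
else:
    for y in range(116,140,2):
        env.servo_line(W(-154,y,32),max_speed=20); s=st()
        if s["ft_force"][1]<-6: break
```

```text
34.7 [-271.4   52.6] 31.9 [ 0.1 -0.5  0.2] -0.1
35.1 [-253.2   49.1] 32.0 [-0.4 -1.6 -0.9] -0.2
35.5 [-235.1   49. ] 32.0 [-0.3 -0.4  0.4] 0.2
35.9 [-217.2   52.6] 32.0 [-0.1 -0.4  0.1] -0.2
36.3 [-200.3   59.7] 32.0 [-0.8  0.1 -0.4] 0.1
36.7 [-184.8   70.1] 32.0 [-0.4  0.3  0.1] -0.1
37.1 [-172.1   83.3] 32.0 [-0.1  0.2  0.1] -0.1
37.5 [-162.3   98.7] 32.0 [-0.1  0.1  0.7] 0.2
38.7 [-153.9  116. ] 32.1 [0.5 0.1 0.3] 0.0
38.9 [-154.   118.1] 32.0 [-0.4 -0.2  0.6] -0.2
39.2 [-154.   120.2] 32.0 [-0.4  0.6  0.2] -0.1
39.4 [-154.   122.2] 32.0 [ 1.4 -0.4 -0. ] 0.1
39.7 [-154.   124.2] 32.0 [-0.4  0.1 -0.7] -0.3
39.9 [-154.   126.2] 32.0 [ 0.3 -0.9  0.4] 0.3
40.2 [-154.   126.7] 32.0 [ 0.6 -5.5  0.3] -0.2
40.4 [-154.1  126.8] 32.1 [ -0.8 -10.4   1.2] 0.3
```

Run:
```python
from h import *
env.servo_line(W(-154,90,32),max_speed=50)
env.servo_line(W(-170,60,200),max_speed=200)
env.movej([1.151,.26,-.138,1.173,0,1.571]); env.pause(.3); st()
d=get_image("top"); cv2.imwrite("pics/t8.png",cv2.resize(d["image"][140:280,160:360,::-1],None,fx=4,fy=4,interpolation=cv2.INTER_CUBIC))
```

```text
44.8 [-550.8  519.1] 231.3 [0.1 0.3 0.4] -0.4
```

View pics/t8.png

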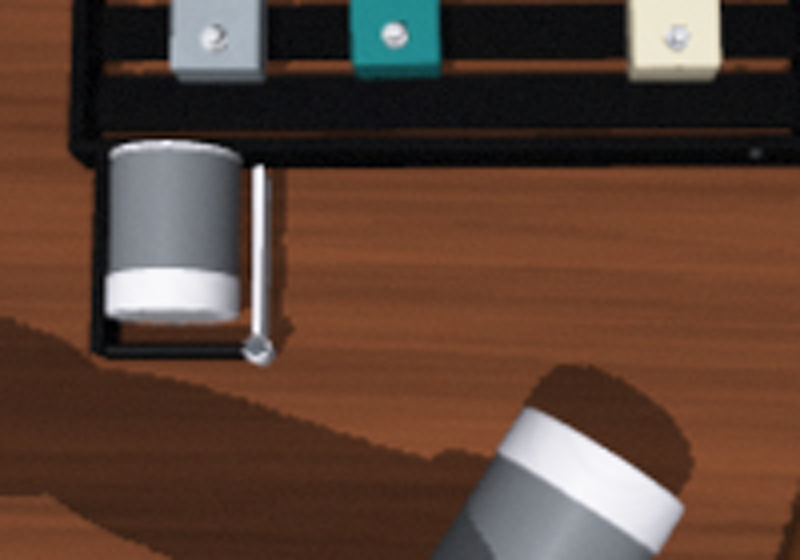

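The tin is home at the cheek and against the rail (crop (173,230)), and the gate is shut along column ~258. I'm handing the job in.

```bash
python3 -c "
from rig import ticket; print(ticket.close_job())"
```

```text
the job is handed in; nothing more can be done
None
```

I handed the job in at about 45 s with the tin home against the end cheek and rail and the gate fully shut; the tin may have slid rather than rolled for part of the way, and `close_job()` returned no verdict.

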